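# Turn the die-cast housings over the step and snap the dust cover on

### The job

Load the turnover tray for the microscope: stand every grey gear housing in turn on the tray's ledge, bored face towards you, and roll it over the step so that it comes to lie flat on its back in the pan with its bored face up. When all the housings that are there lie in the pan, lay the smoked dust cover over them and press it down until it sits fully home and level on the tray's walls, under both clips. Leave the other things on the table where they are.

Things in the scene. Friction and masses are not known exactly. Their poses are not given: they have to be found in the camera images.
- tray: Turnover tray fixed to the table, base 209 x 290 mm. Origin: centre of its underside at table height; z up; x from its front (robot side) to its end wall. Front to back: flat ledge (x -105 to -15 mm, y +-131, top z = 36, black, yellow far edge), step down, dark lined pan with blue walls on three sides, open towards the ledge. Snap clips in the middle of both side walls.
- pan (a point): Middle of the pan's floor, tray frame (37, 0, 6) mm, axes as the tray's. The pan spans x -15 to 89 and y -121 to 121 mm of the tray, floor z = 6: room for four housings side by side, at y = -90, -30, 30 and 90 (thin lines mark the bays, no ribs).
- step (a point): Middle of the step's upper edge, tray frame (-15, 0, 36) mm. Vertical, 30 mm deep, half a housing's 60 mm: a housing pushed low and upright along the ledge towards +x starts to roll as its middle passes this edge, makes a quarter turn and comes to lie lengthwise in the pan, its +x face down, 0 to 28 mm from the step.
- cover_seat (a point): Where the middle of the cover's underside lies when fully home: tray frame (39, 0, 70) mm, on the tops of the side walls (y +-121 to 131) and end wall (x 89 to 95). The cover is held in x, 3 to 4 mm play, by a lip along the end wall (inner face x = 95, flared, up to z = 92) and two low front stops on the side walls (inner faces x = -18, up to z = 75); in y by the clips and fins beside them.
- clip_left (a joint): Sprung steel snap clip, 30 mm wide, on the middle of the tray's +y wall, top z = 99 mm; rad, 0 = relaxed, grows as it bends outwards. Its nose overhangs a seated cover's end by about 3 mm, with a sloped lead-in above. A cover just laid down rests on the two lead-ins about 14 mm too high; pressed in its middle with 5 to 12 N it snaps down past both.
- clip_right (a joint): The same clip on the -y wall.
- cover: Dust cover: smoked acrylic plate 106 (x) x 258 (y) x 5 mm, 0.18 kg, with a black bar handle on top. Origin: centre of the plate's underside; z up. It may go on either way round (yaw or yaw + pi). It starts flat on the table.
- cover_handle (a point): Centre of the cover's handle: a bar 92 mm long along the cover's y, 16 mm wide in x, 14 mm high, its middle 36 mm above the plate's underside (top 43 mm; 24 mm free below it but for two 10 mm posts at y = +-34). Grip it across the cover's x.
- housing_1: Grey die-cast gear housing, solid block 60 (x) x 50 (y) x 76 (z) mm, about 0.32 kg; may be absent. Origin: centre of its lower end face; z along its length. The bored face (bright machined rim, pocket, three dark bores, six screw holes) is its -x face. Grip it across the ribbed +-y sides. Starts standing, z up, bores within 0.6 rad of the robot's side (-x). On its back with bores up, its x points down.
- housing_1_mid (a point): Centre of this housing's block, 38 mm along its z from its origin.
- housing_2: Grey die-cast gear housing, solid block 60 (x) x 50 (y) x 76 (z) mm, about 0.32 kg; may be absent. Origin: centre of its lower end face; z along its length. The bored face (bright machined rim, pocket, three dark bores, six screw holes) is its -x face. Grip it across the ribbed +-y sides. Starts standing, z up, bores within 0.6 rad of the robot's side (-x). On its back with bores up, its x points down.
- housing_2_mid (a point): Centre of this housing's block, 38 mm along its z from its origin.
- housing_3: Grey die-cast gear housing, solid block 60 (x) x 50 (y) x 76 (z) mm, about 0.32 kg; may be absent. Origin: centre of its lower end face; z along its length. The bored face (bright machined rim, pocket, three dark bores, six screw holes) is its -x face. Grip it across the ribbed +-y sides. Starts standing, z up, bores within 0.6 rad of the robot's side (-x). On its back with bores up, its x points down.
- housing_3_mid (a point): Centre of this housing's block, 38 mm along its z from its origin.
- housing_4: Grey die-cast gear housing, solid block 60 (x) x 50 (y) x 76 (z) mm, about 0.32 kg; may be absent. Origin: centre of its lower end face; z along its length. The bored face (bright machined rim, pocket, three dark bores, six screw holes) is its -x face. Grip it across the ribbed +-y sides. Starts standing, z up, bores within 0.6 rad of the robot's side (-x). On its back with bores up, its x points down.
- housing_4_mid (a point): Centre of this housing's block, 38 mm along its z from its origin.
- bottle: White dropper bottle with a red nozzle, 34 mm across and 92 mm high, standing at the back left; a bystander. Origin: centre of its base.
- swabs: Glass jar with swabs, 44 mm across and 73 mm high, standing at the back left; a bystander. Origin: centre of its base.
- mouse: Black computer mouse, 121 x 60 x 38 mm, right of the keyboard; a bystander. Origin: centre of its underside.
- loupe: Black stand loupe, 35 mm across and 37 mm high, at the right front; a bystander. Origin: centre of its base.

How it is judged:
On the way, in this order (a step that is already met when the one before it is completed fails the run):
1. the first housing has been set on the ledge (((x of housing_1_mid in the frame of tray between -0.095 and -0.012 m and y of housing_1_mid in the frame of tray between -0.135 and 0.135 m and z of housing_1_mid in the frame of tray between 0.06 and 0.08 m and linear speed of housing_1 below 0.1 m/s) or (x of housing_2_mid in the frame of tray between -0.095 and -0.012 m and y of housing_2_mid in the frame of tray between -0.135 and 0.135 m and z of housing_2_mid in the frame of tray between 0.06 and 0.08 m and linear speed of housing_2 below 0.1 m/s) or (x of housing_3_mid in the frame of tray between -0.095 and -0.012 m and y of housing_3_mid in the frame of tray between -0.135 and 0.135 m and z of housing_3_mid in the frame of tray between 0.06 and 0.08 m and linear speed of housing_3 below 0.1 m/s) or (x of housing_4_mid in the frame of tray between -0.095 and -0.012 m and y of housing_4_mid in the frame of tray between -0.135 and 0.135 m and z of housing_4_mid in the frame of tray between 0.06 and 0.08 m and linear speed of housing_4 below 0.1 m/s))), for 0.2 s.
2. all the housings lie on their backs in the pan, bored face up (x of housing_1_mid in the frame of tray between 0.008 and 0.066 m and y of housing_1_mid in the frame of tray between -0.098 and 0.098 m and z of each of housing_1_mid, housing_2_mid, housing_3_mid, housing_4_mid in the frame of tray below 0.04 m and angle between each of housing_1, housing_2, housing_3, housing_4's own x axis and vertical above 3.04 rad and linear speed of each of housing_1, housing_2, housing_3, housing_4 below 0.03 m/s and x of housing_2_mid in the frame of tray between 0.008 and 0.066 m and y of housing_2_mid in the frame of tray between -0.098 and 0.098 m and x of housing_3_mid in the frame of tray between 0.008 and 0.066 m and y of housing_3_mid in the frame of tray between -0.098 and 0.098 m and x of housing_4_mid in the frame of tray between 0.008 and 0.066 m and y of housing_4_mid in the frame of tray between -0.098 and 0.098 m), for 0.2 s.
At the end, for the whole second after the job is handed in: Every housing present lies flat in the pan on its back, bored face up (within 0.1 rad), and the cover is home: its underside 67.5 to 72 mm above the tray's underside, level within 0.025 rad, within 8 mm of its seat; all at rest (all of step 2 and z of cover in the frame of tray between 0.0675 and 0.072 m and horizontal distance between cover and cover_seat below 0.008 m and angle between cover's own z axis and vertical below 0.025 rad and linear speed of cover below 0.03 m/s); the robot touches nothing.
It fails at once if a bystander (dropper bottle, swab jar, mouse, loupe) was shifted by more than 4 cm or knocked over (distance of any of bottle, swabs, mouse, loupe from where it was at the start of the episode above 0.04 m or angle between any of bottle, swabs's own z axis and vertical above 0.6 rad).
Of housing_1, housing_2, housing_3, housing_4 only 3 to 4 are there at a start; the rules pass over those that are not, and their reading is None.
At some moment in a run one of cover, housing_1, housing_2, housing_3, housing_4 may be knocked a few centimetres aside while the robot is not near it.
Once in a run the grip may slacken for a moment while it holds something.
It also fails if it takes over 210 s, if anything falls off the work surface, if the arm or the gripper's body presses on something with over 40 N, if the wrist force passes 120 N, or if a joint passes its speed limit or range.

### The arm

A 7-joint arm with a two-finger parallel gripper is mounted at the origin on a cart in front of the work surface, level with it; the furniture and walls round the work are solid. World frame = base frame: x ahead of the robot, y to its left, z up, the work surface at z = 0. Lengths are in m, angles in rad, forces in N, time in s.
With the tool pointing down it reaches from about 0.375 to 0.925 m from the base axis. Payload 3.1 kg.
Tool frame: the origin (TCP) lies between the finger pads; the fingertips stand 19 mm ahead of it and the grasp point (between the pads) is the TCP; z points along the fingers, y is the line along which they close (so a half turn about z gives the same grasp; the last joint's range is limited). The gripper opens to 85 mm and grips with 20 to 120 N. Pads are 22 mm wide; open, the fingers measure 114 mm over their backs; the gripper's body (76 mm by 85 mm) begins 54 mm behind the grasp point. The pads swing forward as they close: fully open they stand 13 mm farther back than shut.
Start: joints at [-1.291, 0.383, 0.044, 1.598, -0.018, 1.161, -0.05], TCP at [0.24, 0.604, 0.25] pointing down, gripper open.
Joint ranges: [-2.61, 2.61], [-0.41, 2.15], [-1.48, 1.57], [0, 2.5], [-1.57, 4.71], [0.05, 1.97], [-2.85, 2.85]. Speed limits (rad/s): [2.79, 2.79, 3.14, 3.14, 3.14, 3.14, 3.14].

### API

Orientations are given as a unit quaternion [x, y, z, w].
In Python, from bench import move_ptp, movel, move_j, move_gripper, pause, inverse_kinematics, read_camera, camera_params, MotionError, sign_off, look_for, tip_of, read_time_s, read_qpos, read_joint_vel, read_effort, read_eef_pos, read_tcp_rot, read_ft_force, read_ft_torque, read_finger_gap, read_grasp_force gives the robot as it stands. Calls block until the motion is done:
- move_ptp(position, orientation): joint-space move of the TCP to a pose.
- movel(position, orientation=None, speed=0.15): straight line of the TCP; orientation=None keeps the orientation; speed is the mean speed in m/s.
- move_j(angles): joint-space move.
- move_gripper(opening, effort=None): finger opening in m; effort is the grip in N (None keeps the last); returns when the fingers have stopped.
- pause(seconds).
- inverse_kinematics(position, orientation): joint angles nearest the present ones, or None.
- read_camera(name): name is "side" or "top" or "wrist"; returns the picture (384x512x3 uint8, red, green, blue); there is no depth.
- camera_params(name): a dict with "K" (3x3 intrinsics, pixels), "camera_from_world" (4x4, takes a point from world to camera coordinates). Camera axes: x right, y down, z forward; pixel columns grow to the right and rows downward; lengths in m; the calibration is good to about 2 mm. A picture is of the moment at which its call begins: read the wrist's pose just before it. camera_params takes no time and is no camera call; for the wrist camera it gives the pose at the moment of the call.
A pose or a line that the arm cannot do raises MotionError and nothing moves.
- sign_off(): hands the job in; it is judged then, once.
Trained networks look in the newest picture that a camera, given by its name, has taken for a name from the list of things; names that differ only in an ending like _2 or _b are one class to them, and where a whole thing is asked for, a point or a joint stands for the part that bears it (a point fixed in the world has none). Each returns a list of dicts, best first, with "confidence" (0 to 1); they miss things now and then, are a little off and sometimes report something else, mostly with a low value. They report only what shows in the picture. A call takes as long as a camera call.
- look_for(camera, name): "at" ([column, row] in pixels, amid what is visible of it).
- tip_of(camera, name): "at" ([column, row] in pixels: a listed point, or the origin of a listed thing).
Readings, each from a call of its own:
- read_time_s(): time.
- read_qpos(): joint angles.
- read_joint_vel(): joint speeds.
- read_effort(): joint torques, N m.
- read_eef_pos(): TCP position.
- read_tcp_rot(): TCP orientation.
- read_ft_force(): force on the tool from outside, world axes, zero at the start.
- read_ft_torque(): the same for the moment, N m.
- read_finger_gap(): finger opening in m.
- read_grasp_force(): force on a finger pad.
Only numpy, scipy, OpenCV 4.12 (cv2) and the standard library are available. Lean on these libraries where they do the work, as an engineer would, in place of code of your own. Each camera call takes 0.05 s, during which the arm holds its last target. There are 200 camera calls.

## Working session

There is one attempt and no reset: what is moved stays moved. The work goes in short steps, each a Python script; the robot and the scene stay as the last script left them, time stands still between calls to the robot, and variables do not carry over. Pictures are saved under pics/ and viewed, at most 14 in all, crops included, and the job is handed in when it is done.

```bash
mkdir -p pics; ls; python3 - <<'E'
from bench import *
import cv2,numpy as np
for c in ["top","side"]:
    im=read_camera(c); cv2.imwrite(f"pics/{c}0.png",im[:,:,::-1])
    p=camera_params(c); print(c,np.round(p["K"],1).tolist(),np.round(p["camera_from_world"],4).tolist())
    for n in ["tray","pan","step","cover_seat","cover","cover_handle","housing_1","housing_1_mid","bottle","swabs","mouse","loupe"]:
        print(n,[(np.round(d["at"]).astype(int).tolist(),round(d["confidence"],2)) for d in tip_of(c,n)])
print(read_time_s(),read_tcp_rot(),read_ft_force())
E
```

```text
pics
top [[428.1, 0.0, 263.4], [0.0, 428.1, 193.6], [0.0, 0.0, 1.0]] [[-0.0196, -0.9995, -0.0232, -0.0827], [-0.989, 0.0228, -0.1465, 0.557], [0.1469, 0.0201, -0.9889, 1.4491], [0.0, 0.0, 0.0, 1.0]]
tray [([244, 211], 0.97), ([240, 198], 0.52)]
pan [([243, 200], 0.83), ([133, 235], 0.59), ([350, 215], 0.33)]
step [([241, 215], 0.85), ([176, 202], 0.31)]
cover_seat [([240, 198], 0.95), ([134, 232], 0.63), ([172, 232], 0.37), ([129, 164], 0.32)]
cover [([350, 215], 0.68)]
cover_handle [([349, 216], 0.65), ([135, 230], 0.31)]
housing_1 [([137, 206], 0.88), ([135, 231], 0.81), ([173, 238], 0.6)]
housing_1_mid [([170, 235], 0.66)]
bottle [([154, 164], 0.42)]
swabs [([130, 164], 0.73)]
mouse [([317, 164], 0.79), ([240, 214], 0.34)]
loupe [([401, 233], 0.47), ([133, 234], 0.36), ([153, 165], 0.22)]
side [[450.5, 0.0, 263.0], [0.0, 450.5, 190.4], [0.0, 0.0, 1.0]] [[0.9522, -0.3046, -0.0224, -0.5387], [-0.1849, -0.5167, -0.836, 0.0868], [0.2431, 0.8001, -0.5483, 1.5404], [0.0, 0.0, 0.0, 1.0]]
tray [([249, 193], 0.64)]
pan [([258, 194], 0.55)]
step [([245, 181], 0.86)]
cover_seat [([259, 172], 0.83), ([242, 152], 0.5)]
cover [([276, 262], 0.68)]
cover_handle [([274, 248], 0.91), ([276, 258], 0.58)]
housing_1 [([211, 164], 0.83), ([231, 150], 0.74), ([208, 147], 0.7), ([238, 160], 0.58), ([241, 182], 0.53)]
housing_1_mid [([210, 154], 0.62)]
bottle [([267, 143], 0.52), ([243, 161], 0.27)]
swabs [([273, 250], 0.54), ([260, 135], 0.5)]
mouse [([315, 221], 0.64)]
loupe [([271, 312], 0.59)]
1.3 [ 1.87767079e-01  9.82213583e-01 -1.69448138e-05 -2.40686118e-05] [0.42706463 0.24919536 0.44215155]
```

```bash
python3 - <<'E'
import cv2,numpy as np
a=cv2.imread("pics/top0.png")[130:290,80:430]; b=cv2.imread("pics/side0.png")[100:340,150:400]
a=cv2.resize(a,None,fx=2.28,fy=2.28,interpolation=3);cv2.imwrite("pics/a.png",a)
cv2.imwrite("pics/b.png",cv2.resize(b,None,fx=2.5,fy=2.5,interpolation=3))
E
```

```text
(no output)
```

View pics/a.png

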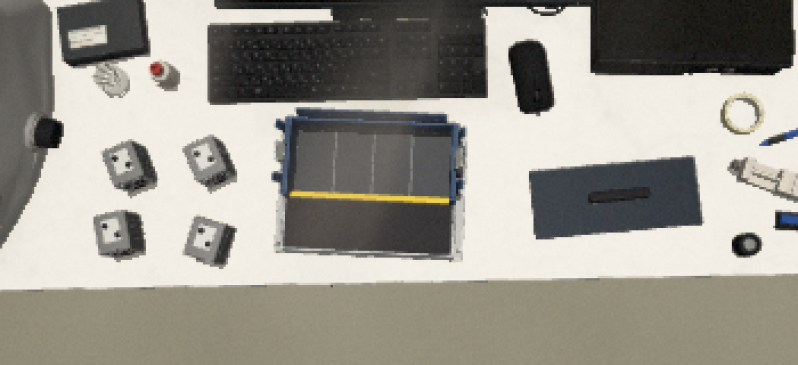

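View pics/b.png

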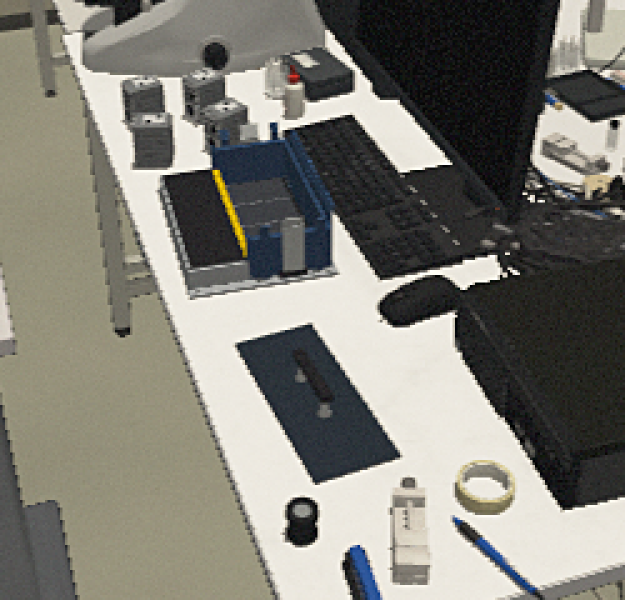

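The four housings are at the left (a.png about (125,165), (207,160), (117,233), (209,240)). The tray is in the middle with its yellow edge from (288,194) to (449,201), the cover is at the right (615,197), and the bystanders stand clear. Next I convert these to world positions.

```bash
cat > h.py <<'E'
from bench import *
import cv2, numpy as np
from math import *
def ray(c,px,z,p=None):
    p=p or camera_params(c); K=np.array(p["K"]); T=np.array(p["camera_from_world"]); R=T[:3,:3]; o=-R.T@T[:3,3]
    px=np.atleast_2d(np.array(px,float)); d=(R.T@np.linalg.inv(K)@np.c_[px,np.ones(len(px))].T).T
    return o+d*((z-o[2])/d[:,2])[:,None]
def proj(c,P,p=None):
    p=p or camera_params(c); K=np.array(p["K"]); T=np.array(p["camera_from_world"])
    q=(K@(T[:3,:3]@np.atleast_2d(P).T+T[:3,3:4])).T; return q[:,:2]/q[:,2:]
def down(yaw): # tool x axis at angle yaw, pointing down; jaws close at yaw-90deg
    return [cos(yaw/2),sin(yaw/2),0,0]
E
python3 - <<'E'
from h import *
im=read_camera("top"); hsv=cv2.cvtColor(im,cv2.COLOR_RGB2HSV)
m=cv2.inRange(hsv,(20,150,100),(35,255,255)); m[:,:190]=0;m[:,290:]=0;m[:190]=0;m[240:]=0
ys,xs=np.nonzero(m); w=ray("top",np.c_[xs,ys],0.036)
r=cv2.minAreaRect(w[:,:2].astype(np.float32)*1000); print("yellow",r, w.min(0),w.max(0))
print("pan/step/seat/tray",[ray("top",p,z)[0].round(3).tolist() for p,z in [((243,200),.006),((241,215),.036),((240,198),.07),((244,211),0)]])
f=lambda x,y:(x/2.28+80,y/2.28+130)
for x,y in [(125,158),(207,157),(117,230),(209,237)]: print(ray("top",f(x,y),.076)[0].round(3))
print("cover",ray("top",[f(529,172),f(694,157),f(703,224),f(537,238)],.005).round(3).tolist(), "handle",ray("top",f(619,194),.043))
E
```

```text
yellow ((478.287353515625, -16.658905029296875), (239.73536682128906, 8.322601318359375), 86.4547348022461) [ 0.46935805 -0.13628592  0.036     ] [0.48839982 0.10302338 0.036     ]
pan/step/seat/tray [[0.539, -0.021, 0.006], [0.482, -0.015, 0.036], [0.537, -0.015, 0.07], [0.5, -0.023, 0.0]]
[0.54  0.344 0.076]
[0.539 0.221 0.076]
[0.433 0.353 0.076]
[0.42  0.216 0.076]
cover [[0.514, -0.265, 0.005], [0.532, -0.521, 0.005], [0.428, -0.528, 0.005], [0.412, -0.273, 0.005]] handle [[ 0.47312892 -0.39509828  0.043     ]]
```

```bash
python3 - <<'E'
from h import *
out=[]
for n,(x,y) in {"wh":(.44,.28),"wt":(.46,-.018)}.items():
    q=min([down(0),down(pi)],key=lambda q:abs((inverse_kinematics([x,y,.38],q) or [9]*7)[6]-read_qpos()[6]))
    move_ptp([x,y,.38],q); p=camera_params("wrist"); im=read_camera("wrist"); out.append(im)
    cv2.imwrite(f"pics/{n}.png",im[:,:,::-1]); np.save(n+".npy",p,allow_pickle=True)
    print(n,read_qpos().round(2),read_eef_pos().round(4),np.round(p["camera_from_world"],3).tolist(),np.round(p["K"],0)[0,0], read_time_s())
    for t in ["housing_1","housing_1_mid","tray","pan","step","cover_seat"]:
        z={"housing_1":0,"housing_1_mid":.038,"tray":0,"pan":.006,"step":.036,"cover_seat":.07}[t]
        print(t,[(ray("wrist",d["at"],z,p)[0,:2].round(3).tolist(),round(d["confidence"],2)) for d in tip_of("wrist",t)])
cv2.imwrite("pics/w.png",cv2.resize(np.hstack(out),(800,300),interpolation=3)[:,:,::-1])
E
```

```text
Traceback (most recent call last):
ValueError: The truth value of an array with more than one element is ambiguous. Use a.any() or a.all()
```

```bash
cat >> h.py <<'E'
def pick(pos,yaw):
    """down orientation for jaws at yaw or yaw+pi, whichever keeps joint 7 most central"""
    c=[(abs(j[6])+.3*abs(j[4]),q) for q in (down(yaw),down(yaw+pi)) for j in [inverse_kinematics(pos,q)] if j is not None]
    return min(c,key=lambda t:t[0])[1]
E
python3 - <<'E'
from h import *
out=[]
for n,(x,y) in {"wh":(.44,.28),"wt":(.46,-.018)}.items():
    q=pick([x,y,.38],0)
    move_ptp([x,y,.38],q); p=camera_params("wrist"); im=read_camera("wrist"); out.append(im)
    cv2.imwrite(f"pics/{n}.png",im[:,:,::-1]); np.save(n+".npy",p,allow_pickle=True)
    print(n,read_qpos().round(2),read_eef_pos().round(4),np.round(p["camera_from_world"],3).tolist(),np.round(p["K"],0)[0,0], read_time_s())
    for t in ["housing_1","housing_1_mid","tray","pan","step","cover_seat"]:
        z={"housing_1":0,"housing_1_mid":.038,"tray":0,"pan":.006,"step":.036,"cover_seat":.07}[t]
        print(t,[(ray("wrist",d["at"],z,p)[0,:2].round(3).tolist(),round(d["confidence"],2)) for d in tip_of("wrist",t)])
cv2.imwrite("pics/w.png",cv2.resize(np.hstack(out),(800,300),interpolation=3)[:,:,::-1])
E
```

```text
wh [-0.84  0.04  0.2   1.74 -0.01  1.36  0.93] [0.439  0.2816 0.3794] [[-0.003, 1.0, 0.0, -0.28], [0.96, 0.003, 0.28, -0.495], [0.28, 0.001, -0.96, 0.381], [0.0, 0.0, 0.0, 1.0]] 288.0 2.8917
housing_1 [([0.543, 0.224], 0.78), ([0.423, 0.232], 0.76), ([0.434, 0.364], 0.61), ([0.537, 0.353], 0.6)]
housing_1_mid [([0.416, 0.217], 0.68)]
tray [([0.491, -0.013], 0.98), ([0.438, 0.371], 0.71)]
pan [([0.537, -0.022], 0.73)]
step [([0.48, -0.02], 0.76)]
cover_seat [([0.547, -0.027], 0.87), ([0.413, 0.234], 0.49)]
wt [ 1.6  -0.26 -1.4   1.81 -0.26  1.38 -1.31] [ 0.4602 -0.0175  0.3802] [[0.002, -1.0, 0.0, -0.018], [-0.96, -0.002, 0.28, 0.368], [-0.28, -0.001, -0.96, 0.633], [0.0, 0.0, 0.0, 1.0]] 288.0 5.5833
housing_1 [([0.429, 0.364], 0.94), ([0.416, 0.218], 0.81), ([0.538, 0.346], 0.79), ([0.54, 0.226], 0.64)]
housing_1_mid [([0.421, 0.226], 0.58), ([0.439, 0.331], 0.24), ([0.426, 0.202], 0.21)]
tray [([0.506, -0.021], 0.59), ([0.536, -0.021], 0.58), ([0.667, -0.272], 0.46)]
pan [([0.536, -0.026], 0.82), ([0.426, 0.215], 0.33)]
step [([0.487, -0.017], 0.7)]
cover_seat [([0.481, -0.348], 0.6), ([0.536, -0.021], 0.58)]
```

View pics/w.png

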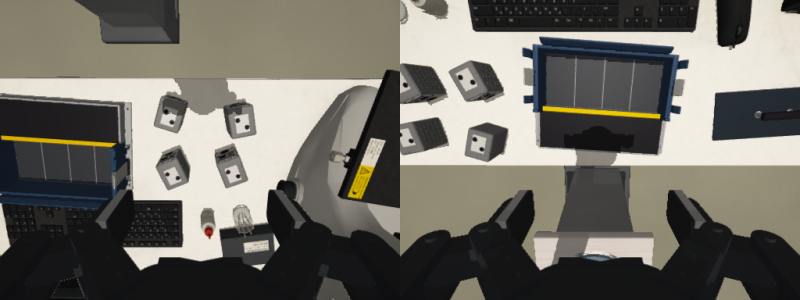

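```bash
cat >> h.py <<'E'
from scipy.optimize import minimize
BX=np.array([[a,b,c] for a in(-.03,.03) for b in(-.025,.025) for c in(0,.076)])
def hull(c,s,p):
    x,y,t=s; R=np.array([[cos(t),-sin(t),0],[sin(t),cos(t),0],[0,0,1]])
    return cv2.convexHull((proj(c,BX@R.T+[x,y,0],p)).astype(np.float32))
def fit_housing(c,im,p,s0,k=3,thr=165):
    """standing housing's x,y,yaw from its silhouette against the white table"""
    big=cv2.resize(im,None,fx=k,fy=k,interpolation=cv2.INTER_LINEAR); g=cv2.GaussianBlur(cv2.cvtColor(big,cv2.COLOR_RGB2GRAY),(5,5),0)
    m=(g<thr).astype(np.uint8); m=cv2.morphologyEx(m,cv2.MORPH_CLOSE,np.ones((9,9)))
    n,l,st,ce=cv2.connectedComponentsWithStats(m)
    h0=np.zeros_like(m); cv2.fillConvexPoly(h0,(hull(c,(*s0[:2],0),p)*k).astype(np.int32),1)
    i=np.argmax([0]+[((l==j)&(h0>0)).sum() for j in range(1,n)]); bl=(l==i).astype(np.uint8)
    cn=cv2.findContours(bl,cv2.RETR_EXTERNAL,cv2.CHAIN_APPROX_NONE)[0]
    obj=np.zeros_like(m); cv2.drawContours(obj,cn,-1,1,-1)
    def f(s):
        a=np.zeros_like(m); cv2.fillConvexPoly(a,np.round((hull(c,s,p)*k+(k-1)/2)*16).astype(np.int32),1,shift=4)
        return 1-(a&obj).sum()/max(1,(a|obj).sum())
    r=min((minimize(f,[*s0[:2],t],method="Nelder-Mead",options=dict(initial_simplex=np.array([[*s0[:2],t]]+[[s0[0]+.01,s0[1],t],[s0[0],s0[1]+.01,t],[*s0[:2],t+.15]]),xatol=2e-4,fatol=1e-4)) for t in(-.35,0,.35)),key=lambda r:r.fun)
    return r.x,r.fun
E
python3 - <<'E'
from h import *
S=[(.54,.348),(.541,.223),(.433,.358),(.42,.22)]
for n in ["wh","wt"]:
    im=cv2.imread(f"pics/{n}.png")[:,:,::-1].copy(); p=np.load(n+".npy",allow_pickle=True).item()
    o=cv2.resize(im,None,fx=3,fy=3,interpolation=3)
    for s in S:
        if n=="wt" and s[1]>.3: continue
        r,e=fit_housing("wrist",im,p,s); print(n,r.round(4),round(e,3))
        if n=="wh": cv2.polylines(o,[(hull("wrist",r,p)*3+1).astype(np.int32)],True,(255,0,0),1)
    if n=="wh": cv2.imwrite("pics/o.png",o[340:740,560:1060,::-1])
    if n=="wt":
        hsv=cv2.cvtColor(im,cv2.COLOR_RGB2HSV); m=cv2.inRange(hsv,(20,130,90),(35,255,255)); m[:100]=0;m[180:]=0;m[:,:160]=0
        m[:,350:]=0
        ys,xs=np.nonzero(m); w=ray("wrist",np.c_[xs,ys],.036,p)[:,:2]
        far=np.array([w[xs==c][:,0].max() for c in np.unique(xs)]); yy=np.array([w[xs==c][:,1].mean() for c in np.unique(xs)])
        a=np.polyfit(yy,far,1); print("edge yaw",-atan(a[0]),"ends",yy.min(),yy.max(),"x at mid",np.polyval(a,(yy.min()+yy.max())/2), cv2.minAreaRect((w*1000).astype(np.float32)))
E
```

```text
wh [0.5326 0.3467 0.3778] 0.059
wh [0.5371 0.2248 0.4127] 0.064
wh [0.4301 0.3599 0.2208] 0.989
wh [ 0.4174  0.2246 -0.3392] 0.99
wt [0.5379 0.2227 0.3752] 0.075
wt [ 0.4181  0.2215 -0.3172] 0.061
edge yaw -0.0662972636284823 ends -0.1411283642935116 0.10179280924226763 x at mid 0.4839511412029749 ((479.5202941894531, -19.56232452392578), (243.37889099121094, 10.444721221923828), 86.18603515625)
```

View pics/o.png

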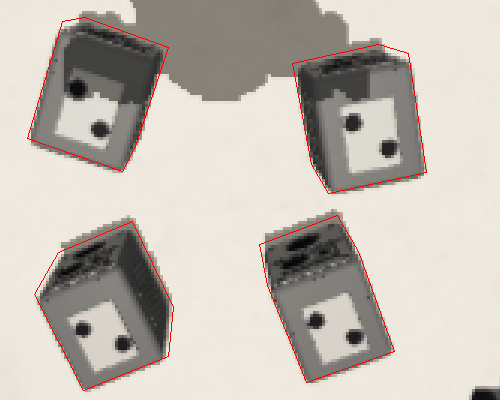

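Silhouette fits match the two far housings, and their bored sides face -x. Now I write the pick-and-place routine and do the first housing.

```bash
cat >> h.py <<'E'
LO=np.array([-2.61,-.41,-1.48,0,-1.57,.05,-2.85]); HI=np.array([2.61,2.15,1.57,2.5,4.71,1.97,2.85])
def pick(pos,yaw):
    c=[]
    for q in (down(yaw),down(yaw+pi)):
        j=inverse_kinematics(pos,q)
        if j is not None: j=np.array(j); c.append((min(.5,np.min(np.minimum(j-LO,HI-j)))-.05*np.abs(j-read_qpos()).max(),q))
    return max(c,key=lambda t:t[0])[1]
TX,TY,TT=.499,-.0205,-.066
def tray(x,y): return TX+cos(TT)*x-sin(TT)*y, TY+sin(TT)*x+cos(TT)*y
def look(pos,yaw,name):
    move_ptp(pos,down(yaw) if inverse_kinematics(pos,down(yaw)) is not None else down(yaw+pi))
    pause(.15); p=camera_params("wrist"); im=read_camera("wrist"); np.save(name+".npy",p,allow_pickle=True); cv2.imwrite(f"pics/{name}.png",im[:,:,::-1]); return im,p
def grasp(s):
    x,y,t=s; q=pick([x,y,.2],t); move_gripper(.085,60)
    move_ptp([x,y,.16],q); movel([x,y,.05],q,.15); move_gripper(.03,60); g=read_finger_gap()
    print("gap",round(g,4),"force",read_grasp_force()); 
    if g<.04: raise SystemExit("missed")
    movel([x,y,.2],q,.2); print("gap lifted",round(read_finger_gap(),4))
def place(by,x=-.054):
    X,Y=tray(x,by); q=pick([X,Y,.2],TT); move_ptp([X,Y,.2],q)
    print("gap",round(read_finger_gap(),4),round(float(read_grasp_force()),1)); movel([X,Y,.1],q,.15)
    f0=read_ft_force()[2]; z=.1
    while z>.0835 and read_ft_force()[2]-f0<6: z-=.0025; movel([X,Y,z],q,.03)
    print("placed z",round(z,4),read_ft_force()[2]-f0); pause(.2); move_gripper(.075); movel([X,Y,.19],q,.2); return q
def roll(by,q,x0=-.108,x1=-.036):
    move_gripper(0); X,Y=tray(x0,by); move_ptp([X,Y,.19],q); movel([X,Y,.072],q,.2)
    f0=read_ft_force(); X,Y=tray(-.062,by); movel([X,Y,.072],q,.06); X,Y=tray(x1,by); movel([X,Y,.072],q,.04)
    print("push force",(read_ft_force()-f0).round(1)); pause(.3); movel([X-.02,Y,.2],q,.2)
E
python3 - <<'E'
from h import *
im,p=look([.44,.28,.38],0,"k1"); s,e=fit_housing("wrist",im,p,(.533,.347)); print(s,e,read_qpos().round(2))
if e<.12:
    grasp(s); print(read_qpos().round(2)); q=place(-.09); print(read_qpos().round(2))
    X,Y=tray(-.04,0); look([X,Y,.36],pi,"k2"); print(read_time_s())
E
```

```text
[0.53443004 0.34632582 0.38088164] 0.07572860536531667 [ 0.48  0.21 -1.25  1.69  0.2   1.39 -2.38]
gap 0.0498 force 62.83552050590515
gap lifted 0.0494
[ 0.17  0.7  -1.15  1.64  0.67  1.25 -2.3 ]
gap 0.0498 62.4
placed z 0.085 20.825663750296687
[ 1.33  0.31 -1.29  2.07  0.35  1.01 -1.78]
18.7
```

View pics/k2.png

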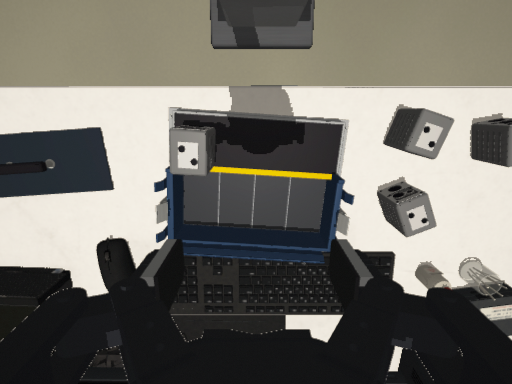

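The housing stands upright at (190,150) on the ledge, aligned with the tray. Now I roll it.

```bash
python3 - <<'E'
from h import *
X,Y=tray(-.108,-.09); q=pick([X,Y,.19],TT); roll(-.09,q); print(read_qpos().round(2))
im,p=look([.44,.2,.38],0,"k3"); print(read_time_s())
for d in tip_of("wrist","housing_1_mid"): print(ray("wrist",d["at"],.036,p)[0].round(3),d["confidence"])
E
```

```text
push force [-0.1  1.3 -0.5]
[ 0.75  0.1  -0.62  2.09  0.07  0.98 -1.54]
26.85
[0.416 0.225 0.036] 0.68
[ 0.504 -0.009  0.036] 0.44
[0.427 0.216 0.036] 0.39
```

View pics/k3.png

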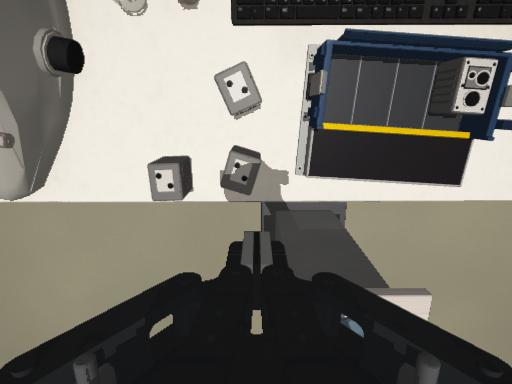

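The first housing lies in the right bay (470,85), bores up. Next is the second.

```bash
cat > cyc.py <<'E'
from h import *
import sys
s0=eval(sys.argv[1]); by=float(sys.argv[2]); k=sys.argv[3]; nk=sys.argv[4]; nxt=eval(sys.argv[5])
im=cv2.imread(f"pics/{k}.png")[:,:,::-1].copy(); p=np.load(k+".npy",allow_pickle=True).item()
s,e=fit_housing("wrist",im,p,s0); print(s,e)
if e>.12: sys.exit()
grasp(s); q=place(by); roll(by,q); im,p=look(list(nxt),0,nk); print(read_time_s(),read_qpos().round(2))
E
python3 cyc.py "(.54,.223)" -.03 k3 k4 "(.40,.25,.38)"
```

```text
[0.5388306  0.22358103 0.40736403] 0.07382044355092043
gap 0.0493 force 63.26510667800903
gap lifted 0.049
gap 0.0494 62.6
placed z 0.085 22.41102632301511
push force [ 0.7 -1.5  0.1]
41.6417 [ 0.9  -0.04 -1.47  1.79 -0.04  1.36 -2.13]
```

View pics/k4.png

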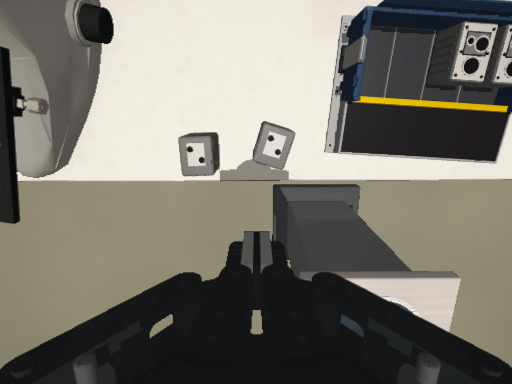

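Second is down as well, next to the first. Fit both remaining housings.

```bash
python3 - <<'E'
from h import *
p=np.load("k4.npy",allow_pickle=True).item(); im=cv2.imread("pics/k4.png")[:,:,::-1].copy()
for s in [(.43,.358),(.418,.222)]:
    for t in (165,130): print(t,*fit_housing("wrist",im,p,s,thr=t))
print([ (ray("wrist",d["at"],.0,p)[0].round(3),d["confidence"]) for d in tip_of("wrist","housing_1")])
E
```

```text
165 [0.40626421 0.33704543 0.04654576] 0.05340735068912705
130 [0.40612369 0.33754505 0.10046535] 0.0925937759601253
165 [ 0.31548456  0.62713251 -0.22804352] 0.9776214978231574
130 [ 0.41933764  0.22453904 -0.2935891 ] 0.06995429750847704
[(array([0.403, 0.334, 0.   ]), 0.93), (array([ 0.515, -0.068,  0.   ]), 0.9), (array([0.421, 0.217, 0.   ]), 0.78), (array([ 0.512, -0.134,  0.   ]), 0.68)]
```

```bash
python3 - <<'E'
from h import *
move_ptp([.42,.25,.3],down(0)) if False else None
grasp((.4187,.2235,-.305)); q=place(.03); roll(.03,q); im,p=look([.46,.22,.38],0,"k5"); print(read_time_s(),read_qpos().round(2))
print(fit_housing("wrist",im,p,(.406,.337)),[ (ray("wrist",d["at"],.0,p)[0].round(3),d["confidence"]) for d in tip_of("wrist","housing_1")])
E
```

```text
gap 0.0495 force 63.316415548324585
gap lifted 0.0493
gap 0.0494 62.6
placed z 0.085 18.37052484303898
push force [ 0.5 -1.2 -0.5]
55.85 [ 0.54  0.13 -1.13  1.72  0.12  1.37 -2.19]
(array([ 0.40352048,  0.33799742, -0.00670605]), np.float64(0.9836249034463324)) [(array([ 0.509, -0.074,  0.   ]), 0.94), (array([ 0.506, -0.137,  0.   ]), 0.89), (array([0.4  , 0.338, 0.   ]), 0.71), (array([ 0.513, -0.011,  0.   ]), 0.64)]
```

View pics/k5.png

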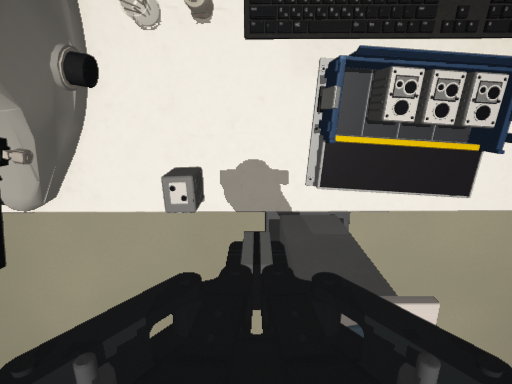

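Three housings lie bores up in their bays. The last one stands at (183,190), unchanged since k4.

```bash
python3 - <<'E'
from h import *
grasp((.406,.337,.06)); q=place(.09); roll(.09,q)
im,p=look([.43,-.2,.42],0,"k6"); print(read_time_s(),read_qpos().round(2))
for t,z in (("housing_1_mid",.036),("cover",0),("cover_handle",.036),("cover_seat",.07),("step",.036)):
    print(t,[ (ray("wrist",d["at"],z,p)[0,:2].round(3),d["confidence"]) for d in tip_of("wrist",t)])
E
```

```text
gap 0.0497 force 62.65619516372681
gap lifted 0.0497
gap 0.0498 62.0
placed z 0.085 21.255899260186613
push force [ 0.5  0.  -0.7]
70.6 [ 1.52 -0.04 -1.12  1.72 -0.04  1.44 -1.16]
housing_1_mid [(array([0.551, 0.01 ]), 0.93)]
cover [(array([ 0.478, -0.4  ]), 0.88)]
cover_handle [(array([ 0.477, -0.399]), 0.8)]
cover_seat []
step [(array([ 0.488, -0.019]), 0.93)]
```

View pics/k6.png

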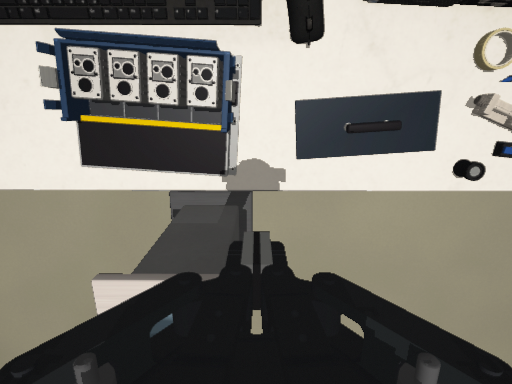

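All four housings lie bores up at (85,75), (124,77), (163,80), (202,82). The cover is undisturbed at (367,125). Next I measure the cover and refine the tray pose.

```bash
python3 - <<'E'
from h import *
def yel(cam,im,p,z=.036):
    hsv=cv2.cvtColor(im,cv2.COLOR_RGB2HSV); m=cv2.inRange(hsv,(20,130,90),(35,255,255))
    n,l,st,_=cv2.connectedComponentsWithStats(cv2.dilate(m,np.ones((3,3)))); i=max(range(1,n),key=lambda j:st[j,2]); m[l!=i]=0
    ys,xs=np.nonzero(m); w=ray(cam,np.c_[xs,ys],z,p)[:,:2]; a=np.polyfit(w[:,1],w[:,0],1); lo,hi=w[:,1].min(),w[:,1].max()
    return "yaw",round(-atan(a[0]),4),"ends",lo.round(4),hi.round(4),"mid x",np.polyval(a,(lo+hi)/2).round(4)
for k in ["wt","k5","k6"]:
    p=np.load(k+".npy",allow_pickle=True).item(); im=cv2.imread(f"pics/{k}.png")[:,:,::-1].copy(); print(k,yel("wrist",im,p))
t=cv2.imread("pics/top0.png")[:,:,::-1].copy(); print("top",yel("top",t,camera_params("top")))
hsv=cv2.cvtColor(im,cv2.COLOR_RGB2HSV); m=(im.max(2)<120).astype(np.uint8); m[:, :280]=0;m[180:]=0;m[:70]=0;m[:,448:]=0
n,l,st,_=cv2.connectedComponentsWithStats(m); i=1+np.argmax(st[1:,4]); c=cv2.findContours((l==i).astype(np.uint8),0,1)[0][0][:,0]
w=ray("wrist",c,.005,p)[:,:2]*1000; print("cover",cv2.minAreaRect(w.astype(np.float32)))
print("handle px of (.477,-.399)",proj("wrist",[.475,-.399,.036],p))
h=((im.max(2)<45)&(l==i)).astype(np.uint8); ys,xs=np.nonzero(h); print("handle",ray("wrist",[[xs.mean(),ys.mean()]],.040,p),len(xs))
E
```

```text
wt ('yaw', -0.0663, 'ends', np.float64(-0.1412), np.float64(0.102), 'mid x', np.float64(0.4795))
k5 ('yaw', -0.0656, 'ends', np.float64(-0.1414), np.float64(0.0919), 'mid x', np.float64(0.4796))
k6 ('yaw', -0.0678, 'ends', np.float64(-0.1353), np.float64(0.1027), 'mid x', np.float64(0.4797))
top ('yaw', -0.0667, 'ends', np.float64(-0.1363), np.float64(0.103), 'mid x', np.float64(0.4786))
cover ((474.501953125, -396.92828369140625), (105.32362365722656, 257.3352355957031), 3.9633541107177734)
handle px of (.477,-.399) [[373.84257721 126.25345044]]
handle [[ 0.47490163 -0.39853062  0.04      ]] 537
```

```bash
python3 - <<'E'
from h import *
import h
x,y=.4745,-.398; move_gripper(.06,60)
q=pick([x,y,.2],.069+pi/2); move_ptp([x,y,.12],q); movel([x,y,.037],q,.1); move_gripper(0,80); print("gap",read_finger_gap(),read_grasp_force())
movel([x,y,.06],q,.05); movel([x,y,.22],q,.2); print("gap",read_finger_gap(),read_qpos().round(2))
h.TY=-.0195; X,Y=tray(.039,0)
q2=[down(TT+pi/2),down(TT-pi/2)]; q2=q2[int(np.argmax([abs(np.dot(q,a)) for a in q2]))]
move_ptp([X,Y,.22],q2); pause(.2); print("gap",read_finger_gap(),read_time_s(),read_qpos().round(2))
im=read_camera("side"); cv2.imwrite("pics/s1.png",cv2.resize(im[90:240,170:370],None,fx=3,fy=3,interpolation=3)[:,:,::-1])
movel([X,Y,.145],q2,.1); pause(.1); print(read_ft_force())
im=read_camera("side"); im2=read_camera("top");a=cv2.resize(im[90:240,170:370],(600,450),interpolation=3);
b=cv2.resize(im2[160:235,180:300],(200,125),interpolation=3); o=np.zeros((450,800,3),np.uint8);o[:,:600]=a;o[:125,600:]=b;cv2.imwrite("pics/s2.png",o[:,:,::-1])
E
```

```text
gap 0.014256247743663655 79.39515352249146
gap 0.014203030861058358 [ 1.47  0.64 -1.15  1.67  0.61  1.25  0.26]
gap 0.01461931724726661 77.4417 [ 0.97  0.49 -1.23  1.85  0.5   1.16 -0.5 ]
[-0.77268881  1.00427498 -2.60679004]
```

View pics/s2.png

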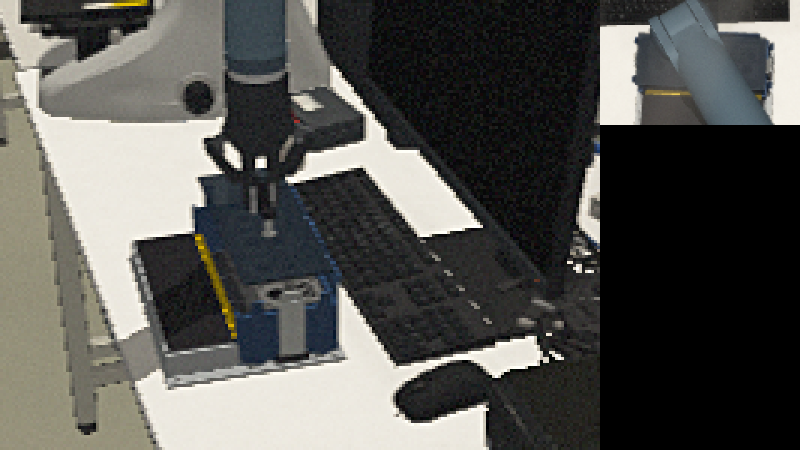

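The cover hangs over the tray, roughly square to it. Now I lower it with the force watched.

```bash
python3 - <<'E'
from h import *
X,Y,_=read_eef_pos(); X,Y=.499+cos(TT)*.039, -.0195+sin(TT)*.039
f0=read_ft_force()[2]; z=.145; L=[]
while z>.1005:
    z-=.002; movel([X,Y,z],None,.03); f=read_ft_force()[2]-f0; L.append((round(z,4),round(float(f),1)))
    if f>28: break
print(L, read_eef_pos(), read_finger_gap(), read_ft_torque().round(2), read_time_s())
im=read_camera("side");cv2.imwrite("pics/s3.png",cv2.resize(im[90:240,170:370],(800,600),interpolation=3)[:,:,::-1])
E
```

```text
[(0.143, -0.1), (0.141, 0.4), (0.139, -0.3), (0.137, 0.2), (0.135, -0.6), (0.133, -0.4), (0.131, 0.2), (0.129, 0.7), (0.127, -0.6), (0.125, 1.0), (0.123, 3.3), (0.121, 5.2), (0.119, 6.0), (0.117, 7.7), (0.115, 7.1), (0.113, 7.9), (0.111, 18.2), (0.109, 29.0)] [ 0.53922402 -0.02255817  0.1131977 ] 0.014642422175142084 [-0.89  1.71 -0.07] 83.0917
```

View pics/s3.png

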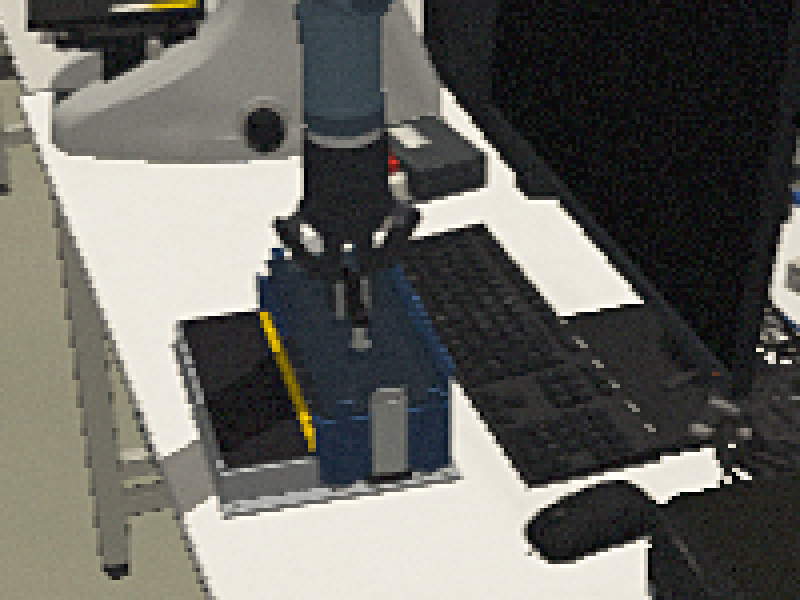

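```bash
python3 - <<'E'
from h import *
X,Y,_=read_eef_pos(); movel([X,Y,.114],None,.03); print("f before release",read_ft_force())
move_gripper(.06); movel([X,Y,.2],None,.15); move_gripper(0)
f0=read_ft_force()[2]
# press on the top of the handle with closed tips: home -> top at .113, tips there at TCP .132
movel([X,Y,.15],None,.15); z=.15;L=[]
while z>.12:
    z-=.002; movel([X,Y,z],None,.03); f=read_ft_force()[2]-f0; L.append((round(z,4),round(float(read_eef_pos()[2]),4),round(float(f),1)))
    if f>25: break
print(L); movel([X,Y,.2],None,.15)
look([X-.08,Y,.42],0,"k7"); p=np.load("k7.npy",allow_pickle=True).item()
for t,z in (("cover",.07),("cover_handle",.106),("cover_seat",.07)):
    print(t,[(ray("wrist",d["at"],z,p)[0,:2].round(4),d["confidence"]) for d in tip_of("wrist",t)])
a=cv2.resize(read_camera("side")[120:220,210:310],(500,500),interpolation=3); print(read_time_s())
w=cv2.imread("pics/k7.png")[:,:,::-1][:300]; w=cv2.resize(w[:,100:400],(300,300))
cv2.imwrite("pics/s4.png",np.hstack([a,np.vstack([w,np.zeros((200,300,3),np.uint8)])])[:,:,::-1])
E
```

```text
f before release [-0.15503343 -5.20374006  3.00253048]
[(0.148, 0.1489, 1.1), (0.146, 0.1461, 0.9), (0.144, 0.1438, 1.0), (0.142, 0.1418, 2.1), (0.14, 0.1398, 1.5), (0.138, 0.1378, 0.3), (0.136, 0.1358, 1.8), (0.134, 0.1338, 2.0), (0.132, 0.1322, 1.9), (0.13, 0.1321, 14.7), (0.128, 0.132, 25.9)]
cover [(array([ 0.5404, -0.0284]), 0.87)]
cover_handle [(array([ 0.5431, -0.0259]), 0.63), (array([0.648 , 0.2373]), 0.5)]
cover_seat []
90.4917
```

View pics/s4.png

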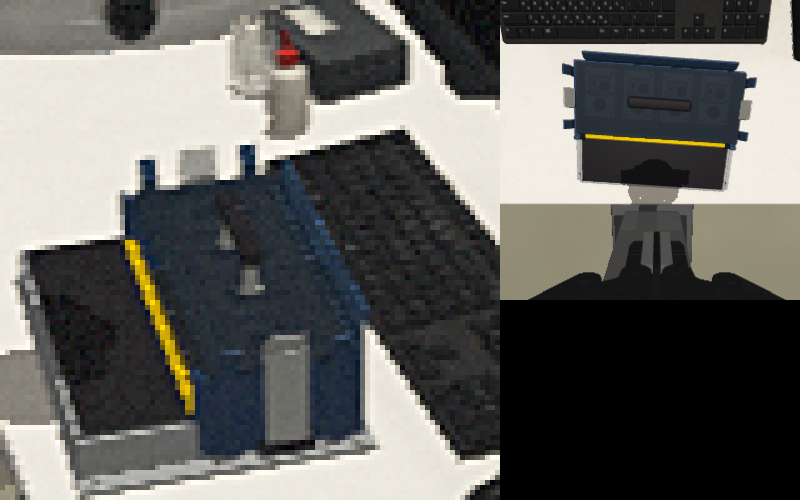

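The handle top met the tips at TCP z = 0.132, which is where it should be when home, and both clips stand upright. I check level by pressing near each end of the handle.

```bash
python3 - <<'E'
from h import *
for dy in (.035,-.035):
    X,Y=tray(.039,dy); q=pick([X,Y,.2],TT+pi/2); move_ptp([X,Y,.19],q); movel([X,Y,.14],q,.15); pause(.2); f0=read_ft_force()[2]; z=.14
    while z>.122:
        z-=.002; movel([X,Y,z],q,.03); f=read_ft_force()[2]-f0
        if f>18: break
    print(dy,read_eef_pos()[2],f); movel([X,Y,.2],q,.15)
im,p=look([.44,0,.42],0,"k8")
for t in ("clip_left","clip_right","cover"): print(t,[(np.round(d["at"]),d["confidence"]) for d in look_for("wrist",t)])
print(read_time_s())
E
```

```text
0.035 0.13204339961413358 24.618431882542026
-0.035 0.13207005833427307 22.622108710190272
clip_left [(array([180.,  83.]), 0.6)]
clip_right [(array([361.,  94.]), 0.81), (array([426.,  22.]), 0.29)]
cover []
98.8083
```

Both ends meet the tips at the same height, so the cover is level and home. The arm is clear, so I hand in.

```bash
python3 -c "
from bench import *
pause(.5); print(sign_off())"
```

```text
the job is handed in; nothing more can be done
None
```

I handed the job in at about 99 s: all four housings lie on their backs in the pan, bored face up, and the cover sits home and level under both clips; `sign_off()` returned no verdict.

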